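Couple an air plug and proof-pull it on the gauge

ROBOT

A 6-joint arm with a two-finger parallel gripper is mounted at the origin on the work surface. World frame = base frame: x ahead of the robot, y to its left, z up, the work surface at z = 0. Lengths are in m, angles in rad, forces in N, time in s.
With the tool pointing down it reaches from about 0.225 to 0.875 m from the base axis. Payload 3.4 kg.
Tool frame: the origin (TCP) lies midway between the tips of the shut fingers; the grasp point (between the pads) lies 19 mm behind it (manip.grasp_offset is the distance from the TCP to the grasp point, in m); x points along the fingers, y is the direction in which the jaws open and shut, and the axes are right-handed (so a half turn about x gives the same grasp; the last joint's range is limited). The gripper opens to 85 mm and grips with 20 to 120 N. Pads are 22 mm wide; open, the fingers measure 114 mm over their backs; the gripper's body (76 mm by 85 mm) begins 54 mm behind the grasp point. The pads swing forward as they close: fully open they stand 13 mm farther back than shut.
Start: joints at [1.084, 0.276, 1.505, -0, 1.361, -0.121], TCP at [0.206, 0.537, 0.204] pointing down, gripper open.
Joint ranges: [-2.89, 2.89], [-0.75, 2.08], [0.22, 2.7], [-1.18, 4.32], [0.11, 2.71], [-2.7, 2.7]. Speed limits (rad/s): [2.57, 2.57, 3.14, 3.14, 3.14, 3.14].

INTERFACE

Orientations are given as a unit quaternion [w, x, y, z].
In Python, from rig import manip gives the robot as it stands.
- The arm moves only by the shell command python3 -m creep 'ROWS' [OPENING] [FORCE]. ROWS is a JSON object of lists of equal length, an entry for each row: "delta_pos": the shift along the tool's x, y, z in cm, a list of three; "dr": the turn, a rotation vector about the tool's x, y, z in rad, a list of three. In form: {"delta_pos": [[dx, dy, dz], ...], "dr": [[rx, ry, rz], ...]}. A call has 1 to 10 rows; each row is the pose to reach, as a shift and turn from the pose commanded when the call began, along the tool's axes at that moment; what a row does not reach only later rows make up. A row lasts 1/10 s, in which the tool goes at most 50 mm and 8.59 degrees, less where a joint would pass 70% of its speed; a pose out of reach is approached as far as the arm can. A call with a gripper value outside its range is refused whole. OPENING is the opening, from -1 (shut) to 1 (fully open), set as the call begins (- or left out, the last holds). The fingers move at their own pace and stop on an object; FORCE is the grip in N (left out, the last holds). Time passes only in rows, so rows that repeat a pose let the fingers close. It gives the time, the measured TCP pose, the force and the opening at its end, in the units of the state.
- manip.get_state(): the state, without advancing time (a new reading comes with each control period).
- manip.get_image(name): name is "side" or "top"; returns a dict with "pixels" (420x560x3 uint8, blue, green, red), "depth" (420x560 float32, m along the optical axis (not along the pixel's ray), 0 where there is no reading), "intrinsics" (3x3 intrinsics, pixels), "rvec" (rotation vector, rad) and "tvec" (3), from world to camera coordinates, as OpenCV has them. Camera axes: x right, y down, z forward; pixel columns grow to the right and rows downward; lengths in m; the calibration is good to about 2 mm. A picture is of the moment at which its call begins.
- manip.sign_off(): hands the job in, once; it reports no verdict.
The state is a dict: "clock": time; "qpos": joint angles; "qd": joint speeds; "effort": joint torques, N m; "position": TCP position; "ee_rot": TCP orientation; "contact_force": force on the tool from outside, world axes, zero at the start; "moment": the same for the moment, N m; "width": finger opening in m.
Only numpy, scipy, OpenCV 4.12 (cv2) and the standard library are available. Lean on these libraries where they do the work, as an engineer would, in place of code of your own. Each camera call takes 0.05 s, during which the arm holds its last target. There are 200 camera calls.

TASK

Take the straight knurled plug out of the wooden rack and push it into the upright socket of the blue pull gauge until it snaps in and sits fully home. Without letting go, prove the catch: pull the plug straight up with a steady 15 N (needle midway between the dial's two long marks) for two seconds, at no time pressing the gauge with over 30 N or pulling it with over 25 N. Then let go, leaving the plug upright and locked in the socket with the gauge at rest, and everything else undisturbed.

Things in the scene. Friction and masses are not known exactly. Their poses are not given: they have to be found in the camera images.
- plug: Steel coupling plug, loose, round about its z axis, 81 mm tall, about 0.14 kg, nose down in a rack hole. Origin at the nose tip, z up. From below: cone 9 to 18 mm wide over 10 mm, 18 mm collar to 14 mm, 12 mm neck (groove) to 25 mm, widening to an 18 mm guide from 30 to 34 mm, 36 mm flange to 39 mm, then the grip: a straight knurled cylinder 26 mm wide to 81 mm, unlike the others.
- plug_flange (a point): Point on the plug's axis at the underside of its flange, 34 mm above the nose tip; axes as the plug's. With this face it hangs on the rack's top, and rests on the socket's rim when fully home (this point then at socket_mouth). Locked, it has 1.5 to 6.5 mm of free play upward (not known beforehand) before the catches take the pull and hold it; not snapped in, it just lifts out.
- socket_mouth (a point): Centre of the rim of the gauge's upright socket, about 114 mm above the table, z up; rides with the gauge. Flared brass rim 38 mm wide, bore 21 mm, in a steel sleeve 41 mm wide. Two sprung catches inside snap into the plug's groove: pressing in takes roughly 4 to 12 N, begins up to 20 mm above home, clicks 1.5 to 6.5 mm above home, then it drops freely to the rim.
- gauge (a joint): Travel of the sprung socket in metres, positive upward (pulled), negative when pressed, about 0 at rest. Stiff spring, 10 N per mm both ways (15 N pull reads +0.0015), at most 8 mm each way. The dial's needle shows it too, 0.07 rad per newton, clockwise seen from above when pulled; the two long marks stand at 12 and 18 N of pull.
- stand: The pull gauge: blue housing 150 x 110 x 58 mm on a 170 x 130 mm foot, fixed to the bench. Origin at the centre of its underside, z up; the socket stands 30 mm from the origin towards its -x side, and a tilted 68 mm dial, no higher than 110 mm above the table, 42 mm towards its +x side.
- rack: Wooden block 65 x 190 x 45 mm, fixed to the bench, with three 25 mm holes in a row along its own y axis, 58 mm apart (one at the middle), each holding one fitting. Origin at the centre of its underside, z up.
- cap_fitting: Other fitting in the rack, not wanted: steel, with a low mushroom cap 42 mm wide on a short stem, top 77 mm above the table. Origin on its axis, 11 mm above the table.
- tail_fitting: Other fitting in the rack, not wanted: steel, with a slim barbed tail 17 mm wide and narrowing in three steps, top 87 mm above the table. Origin on its axis, 11 mm above the table.
- hub: Bystander: flanged steel hub 52 mm wide, 45 mm tall, origin under its centre.
- collar: Bystander: steel ring 48 mm wide, 14 mm tall, origin under its centre.
- carton: Bystander: cardboard box 60 x 85 x 40 mm, origin under its centre.
- pot: Bystander: white plastic pot 56 mm wide, 45 mm tall, origin under its centre.
- spanner: Bystander: steel spanner 170 mm long, lying flat.
- slug: Bystander: steel cylinder 38 mm wide, 50 mm tall, origin under its centre.
Mind the look-alikes: they are no part of the job. Leave any orange or yellow look-alike of the plug alone.

How it is judged:
On the way, in this order (a step that is already met when the one before it is completed fails the run):
1. the plug is pushed fully home in the socket, flange within 1 mm of the rim (z of plug_flange in the frame of socket_mouth below 0.001 m and horizontal distance between plug_flange and socket_mouth below 0.003 m), for 0.1 s.
2. the locked plug is pulled up against the catches with 12 to 18 N on the gauge, without a break for 1.2 s (value of joint gauge between 0.0012 and 0.0018 m and z of plug_flange in the frame of socket_mouth between 0.0008 and 0.0085 m and horizontal distance between plug_flange and socket_mouth below 0.004 m), for 1.2 s.
At the end, for the whole second after the job is handed in: The plug stands upright (within 0.08 rad) and still, locked in the socket with its flange within 3.5 mm of the rim and within 3 mm of the axis, and the gauge is back within 4 N of rest (z of plug_flange in the frame of socket_mouth between -0.002 and 0.0035 m and horizontal distance between plug_flange and socket_mouth below 0.003 m and angle between plug's own z axis and vertical below 0.08 rad and linear speed of plug below 0.02 m/s and value of joint gauge between -0.0004 and 0.0004 m); the robot touches nothing.
It fails at once if the gauge is pulled with more than 25 N (value of joint gauge above 0.0025 m).
It fails at once if the gauge is pressed with more than 30 N (value of joint gauge below -0.003 m).
It fails at once if another fitting or a bystander is moved by more than 25 mm (distance of any of cap_fitting, tail_fitting, hub, collar, carton, pot, spanner, slug from where it was at the start of the episode above 0.025 m).
It also fails if it takes over 54 s, if anything falls off the work surface, if the arm or the gripper's body presses on something with over 40 N, if the wrist force passes 120 N, or if a joint passes its speed limit or range.

## Working session

There is one attempt and no reset: what is moved stays moved. The work goes in short steps, Python scripts to look and compute and a shell command to move; the robot and the scene stay as the last step left them, time stands still between calls to the robot, and variables do not carry over. Pictures are saved under pics/ and viewed, about 8 in all and at most 12, crops included, and the job is handed in when it is done.

```bash
ls; mkdir -p pics
cat > h.py <<'E'
import numpy as np, cv2
from rig import manip
def grab(n):
    d=manip.get_image(n); np.savez('last_%s.npz'%n,**{k:np.asarray(d[k]) for k in d}); return d
def load(n): return dict(np.load('last_%s.npz'%n))
def back(d,u,v,z=None):
    "pixel -> world, by depth (z=None) or intersect height z"
    R=cv2.Rodrigues(np.asarray(d['rvec'],float).reshape(3,1))[0];t=np.asarray(d['tvec'],float).ravel()
    r=np.linalg.inv(np.asarray(d['intrinsics']))@[u,v,1]
    C=-R.T@t; w=R.T@r
    s=d['depth'][int(round(v)),int(round(u))] if z is None else (z-C[2])/w[2]
    return C+s*w
def proj(d,P):
    return cv2.projectPoints(np.asarray(P,float).reshape(-1,1,3),np.asarray(d['rvec'],float),np.asarray(d['tvec'],float),np.asarray(d['intrinsics'],float),None)[0].reshape(-1,2)
E
python3 - <<'E'
from h import *
s=manip.get_state(); print(s)
for n in ('top','side'):
    d=grab(n); cv2.imwrite(f'pics/{n}0.png',d['pixels'])
    R=cv2.Rodrigues(d['rvec'])[0];print(n,-R.T@np.ravel(d['tvec']),R.round(2).tolist(),d['intrinsics'][0][0])
E
```

```text
pics
{'clock': 0.0, 'qpos': array([ 1.08404137e+00,  2.76588463e-01,  1.50614735e+00,  3.51393862e-06,
        1.36068422e+00, -1.21006023e-01]), 'qd': array([-1.82335492e-04,  6.09848338e-05,  4.42278630e-04, -1.07044437e-03,
        9.63569454e-04, -7.12546610e-05]), 'effort': array([-3.67476692e-03, -4.16766322e+01, -2.45804822e+01, -4.06771605e-04,
        1.10192323e-02, -1.53122937e-05]), 'position': array([0.20538175, 0.53644819, 0.20323781]), 'ee_rot': array([ 0.69512097,  0.12797631,  0.69550993, -0.12920853]), 'contact_force': array([-1.09675821, -0.16089816,  0.15820401]), 'moment': array([-0.03510424,  0.00161142, -0.0581575 ]), 'width': 0.0852243647408179}
top [ 0.50526084 -0.0774085   1.08349541] [[0.02, -1.0, -0.02], [-1.0, -0.02, -0.07], [0.07, 0.02, -1.0]] 378.89934526919126
side [0.32050216 0.71472946 0.75685562] [[-0.95, -0.31, -0.0], [-0.19, 0.6, -0.78], [0.24, -0.74, -0.63]] 461.53706419725665
```

```bash
python3 -c "
import cv2,numpy as np
a=cv2.imread('pics/top0.png');b=cv2.imread('pics/side0.png')
print(a.shape)"
```

```text
(420, 560, 3)
```

View pics/top0.png

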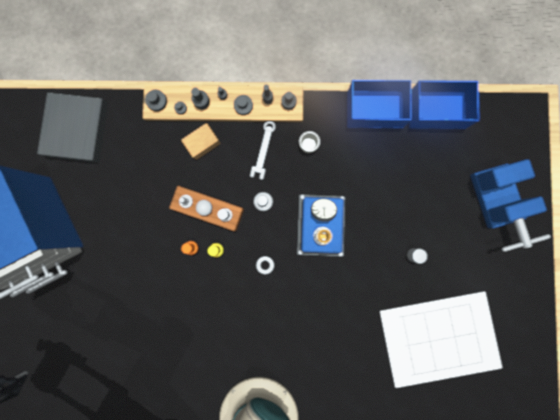

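View pics/side0.png

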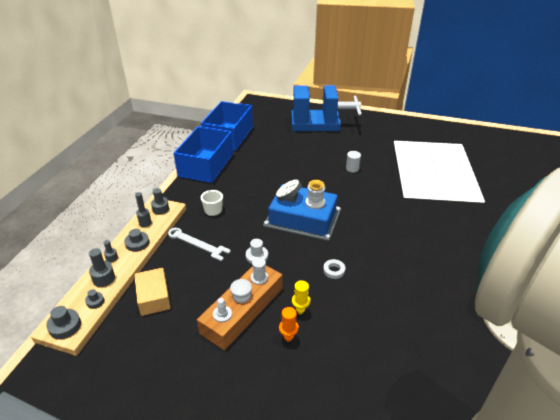

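Top view: the rack is at (205,208) with three fittings at (186,201), (204,208) and (225,215), and the gauge socket is at (323,236). Orange (190,248) and yellow (215,250) are decoys, and the hub is at (263,201). In the side view the candidates are the rack fittings (222,310), (241,290) and (259,270), plus the hub (257,250). Next is a close crop to choose between them.

Run:
```python
from h import *
a=load('side')['pixels'][230:350,190:320];b=load('top')['pixels'][180:265,160:350]
c=load('side')['pixels'][165:245,255:350]
A=cv2.resize(a,None,fx=3,fy=3,interpolation=cv2.INTER_CUBIC)
C=cv2.resize(c,None,fx=3,fy=3,interpolation=cv2.INTER_CUBIC)
B=cv2.resize(b,None,fx=3,fy=2.7,interpolation=cv2.INTER_CUBIC)
o=np.zeros((600,800,3),np.uint8);o[:360,:390]=A;o[:240,400:685]=C;o[365:365+B.shape[0],:570]=B[:235]
cv2.imwrite('pics/crop0.png',o)
```

```text
(no output)
```

View pics/crop0.png

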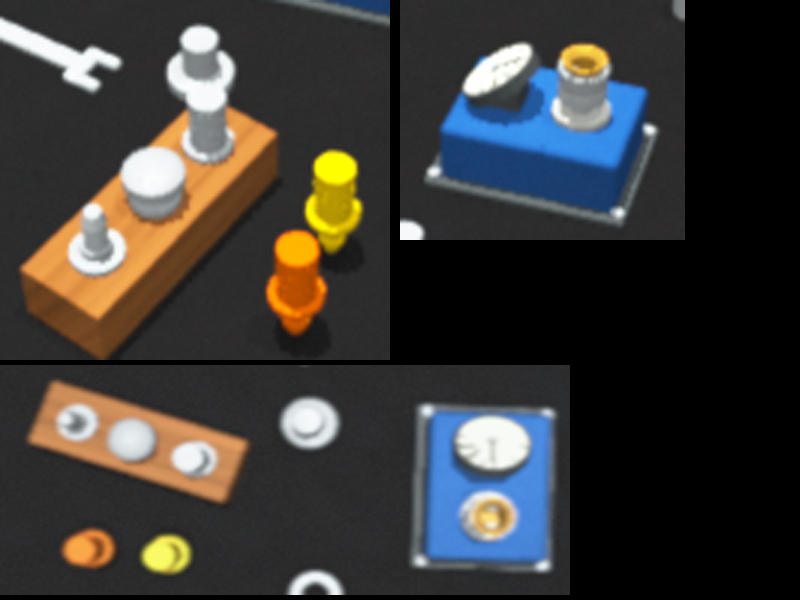

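Side crop: the three rack fittings are the barbed tail (front), the mushroom cap (middle) and the straight knurled cylinder (back, top face at crop (208,93)). I choose that back one, which is also the right-hand one in the top view. Next I triangulate it.

```bash
cat >> h.py <<'E'
def tri(ds,uvs):
    Ps=[];x=[]
    for d,uv in zip(ds,uvs):
        R=cv2.Rodrigues(np.asarray(d['rvec'],float).reshape(3,1))[0]
        Ps.append(np.asarray(d['intrinsics'])@np.c_[R,np.ravel(d['tvec'])]);x.append(np.array(uv,float).reshape(2,1))
    X=cv2.triangulatePoints(Ps[0],Ps[1],*x).ravel();X=X[:3]/X[3]
    return X,[np.round(proj(d,X)[0]-u,1) for d,u in zip(ds,uvs)]
def cloud(d):
    v,u=np.mgrid[:420,:560];z=d['depth']
    R=cv2.Rodrigues(np.asarray(d['rvec'],float).reshape(3,1))[0]
    p=np.stack([u,v,np.ones_like(u)],-1)@np.linalg.inv(d['intrinsics']).T*z[...,None]
    return (p-np.ravel(d['tvec']))@R
E
python3 - <<'E'
from h import *
t,s=load('top'),load('side')
print('plug top',tri((t,s),((226.7,213.7),(259.3,261))))
print('rim',tri((t,s),((323.7,235.9),(316.3,184.3))))
for n,d,boxes in (('top',t,dict(plug=(205,200,245,230,.08),rim=(305,220,342,250,.105))),('side',s,dict(plug=(245,252,275,290,.08),rim=(300,175,332,205,.105)))):
    P=cloud(d)
    for k,(a,b,c,e,h) in boxes.items():
        q=P[b:e,a:c].reshape(-1,3);zz=q[:,2];print(n,k,'zmax',np.sort(zz)[-8:].round(4))
        m=zz>h; print(' n',m.sum(),'mean',q[m].mean(0).round(4),'mid',((q[m].min(0)+q[m].max(0))/2).round(4),np.ptp(q[m],0).round(4))
# rack & stand orientation from top
P=cloud(t)
for k,(a,b,c,e,lo,hi) in dict(rack=(160,180,250,240,.035,.055),stand=(290,185,350,262,.05,.064)).items():
    q=P[b:e,a:c].reshape(-1,3);q=q[(q[:,2]>lo)&(q[:,2]<hi)]
    r=cv2.minAreaRect(q[:,:2].astype(np.float32)*1000);print(k,r,np.median(q[:,2]))
E
```

```text
plug top (array([0.55679647, 0.08922743, 0.08376584]), [array([-0.1, -0.4]), array([0.4, 0. ])])
rim (array([ 0.50175131, -0.16528792,  0.11352465]), [array([-0. , -0.1]), array([0.1, 0. ])])
top plug zmax [0.0955 0.0958 0.0963 0.0973 1.0835 1.0835 1.0835 1.0835]
 n 86 mean [0.5523 0.0913 0.1381] mid [0.5364 0.0178 0.5826] [0.0622 0.1904 1.0017]
top rim zmax [0.117  0.1171 0.1179 0.1187 0.1203 1.0835 1.0835 1.0835]
 n 142 mean [ 0.5018 -0.1625  0.1322] mid [ 0.5024 -0.1311  0.5943] [0.0385 0.1074 0.9785]
side plug zmax [0.0952 0.0953 0.0954 0.0955 0.7569 0.7569 0.7569 0.7569]
 n 157 mean [0.5489 0.12   0.1074] mid [0.4445 0.4013 0.4185] [0.2479 0.6269 0.6768]
side rim zmax [0.1174 0.7569 0.7569 0.7569 0.7569 0.7569 0.7569 0.7569]
 n 164 mean [ 0.4951 -0.1254  0.138 ] mid [0.4216 0.2661 0.4309] [0.2023 0.8973 0.6518]
rack ((572.9017333984375, 155.5154571533203), (190.97605895996094, 64.97940063476562), 71.73412322998047) 0.04575132036548339
stand ((531.8695068359375, -165.4049072265625), (109.96920013427734, 149.82119750976562), 88.68276977539062) 0.05843567458782117
```

Run:
```python
from h import *
t,s=load('top'),load('side')
for n,d,boxes in (('top',t,dict(plug=(205,200,245,230,.086,.1),flange=(212,204,242,228,.047,.053),rim=(305,220,342,250,.108,.125))),('side',s,dict(plug=(245,252,275,290,.086,.1),rim=(300,175,332,205,.108,.125)))):
    P=cloud(d)
    for k,(a,b,c,e,h,h2) in boxes.items():
        q=P[b:e,a:c].reshape(-1,3);zz=q[:,2]
        m=(zz>h)&(zz<h2);q=q[m]; print(n,k,' n',m.sum(),'med',np.median(q,0).round(4),'mid',((q.min(0)+q.max(0))/2).round(4),np.ptp(q,0).round(4))
print(proj(t,[[.5547,.1004,.092],[.5547,.1004,.049]]),proj(s,[[.5547,.1004,.092],[.5547,.1004,.049]]))
```

```text
top plug  n 78 med [0.5545 0.0999 0.0928] mid [0.5556 0.1004 0.0917] [0.0237 0.0252 0.0113]
top flange  n 161 med [0.5534 0.0931 0.0481] mid [0.5527 0.0972 0.0499] [0.0633 0.0778 0.0058]
top rim  n 109 med [ 0.5015 -0.1665  0.1133] mid [ 0.5013 -0.1663  0.1142] [0.0359 0.0365 0.0123]
side plug  n 123 med [0.555  0.1032 0.0928] mid [0.5555 0.1017 0.091 ] [0.0257 0.0276 0.009 ]
side rim  n 101 med [ 0.5034 -0.1691  0.1128] mid [ 0.5033 -0.1636  0.1127] [0.0391 0.038  0.0094]
[[221.8171225  213.85612197]
 [224.60025905 214.68119086]] [[258.71461079 262.14242838]
 [259.26944232 276.83458511]]
```

```bash
cat >> h.py <<'E'
from scipy.spatial.transform import Rotation as Ro
def Rcur(s): q=s['ee_rot']; return Ro.from_quat([q[1],q[2],q[3],q[0]])
def Rdown(yd):
    "tool x down, tool y along horizontal dir yd"
    y=np.array([*yd,0.]);y/=np.linalg.norm(y);x=np.array([0,0,-1.]);return Ro.from_matrix(np.c_[x,y,np.cross(x,y)])
def go(p,yd=None):
    s=manip.get_state();R=Rcur(s)
    d=R.inv().apply(np.asarray(p)-s['position'])*100
    print('pos',s['position'].round(4),'F',s['contact_force'].round(2),'w',s['width'].round(4),'t',s['clock'])
    print('tool axes x,y,z:',R.as_matrix().T.round(3).tolist())
    print('delta cm',d.round(2))
    if yd is not None:
        for g in (1,-1): print('dr',(R.inv()*Rdown(g*np.array(yd))).as_rotvec().round(4))
E
python3 - <<'E'
from h import *
go([.555,.1004,.17],[.95,-.313])
t=load('top');P=cloud(t);print('hub',P[200,263],'yellow',P[248,213],'orange',P[247,190])
E
```

```text
Traceback (most recent call last):
  File "h.py", line 35, in go
    print('pos',s['position'].round(4),'F',s['contact_force'].round(2),'w',s['width'].round(4),'t',s['clock'])
                                                                           ^^^^^^^^^^^^^^^^
AttributeError: 'float' object has no attribute 'round'
```

```bash
sed -i "s/s\['width'\].round(4)/round(s['width'],4)/" h.py
python3 - <<'E'
from h import *
go([.555,.1004,.17],[.95,-.313])
t=load('top');P=cloud(t);print('hub',P[200,263],'yellow',P[248,213],'orange',P[247,190])
E
```

```text
pos [0.2054 0.5365 0.2033] F [-0.62 -0.13 -0.39] w 0.0852 t 0.1
tool axes x,y,z: [[-0.001, -0.002, -1.0], [0.358, 0.934, -0.002], [0.934, -0.358, -0.0]]
delta cm [  3.37 -28.21  48.24]
dr [1.5232e+00 1.1000e-03 1.5000e-03]
dr [-1.6184e+00 -1.5000e-03  1.1000e-03]
hub [ 0.59678099 -0.00401153  0.04756912] yellow [0.46457963 0.12356209 0.07910025] orange [0.46636356 0.18345371 0.08403192]
```

```bash
python3 -m creep '{"delta_pos":[[0.3,-2.5,4.3],[0.6,-5,8.6],[0.9,-7.5,12.9],[1.2,-10,17.2],[1.5,-12.5,21.4],[1.8,-15,25.7],[2.1,-17.5,30],[2.4,-20,34.2],[2.7,-22.5,38.5],[3,-25,42.7]],"dr":[[0.14,0,0],[0.28,0,0],[0.42,0,0],[0.56,0,0],[0.7,0,0],[0.84,0,0],[0.98,0,0],[1.12,0,0],[1.26,0,0],[1.4,0,0]]}' 1 60; python3 -c "
from h import *
go([.555,.1004,.15],[.95,-.313])"
```

```text
clock: 1.1
position: [0.5158, 0.1489, 0.1737]
ee_rot: [-0.447, -0.548, -0.447, 0.548]
contact_force: [1.3, 0.4, 0.8]
width: 0.0852
pos [0.5158 0.1489 0.1737] F [1.31 0.36 0.78] w 0.0852 t 1.1
tool axes x,y,z: [[-0.0, 0.0, -1.0], [0.98, -0.2, -0.0], [-0.2, -0.98, -0.0]]
delta cm [2.37 4.81 3.97]
dr [ 1.171e-01 -1.000e-04  4.000e-04]
dr [-3.0244e+00 -6.0000e-04 -2.0000e-04]
```

```bash
python3 -m creep '{"delta_pos":[[0.5,1.6,1.3],[1.2,3.2,2.6],[2,4.8,3.9],[2.2,4.8,3.9],[2.2,4.8,3.9]],"dr":[[0.05,0,0],[0.1,0,0],[0.117,0,0],[0.117,0,0],[0.117,0,0]]}' 0.2
python3 - <<'E'
from h import *
go([.555,.1004,.055],[.95,-.313])
t,s=grab('top'),grab('side')
a=cv2.resize(s['pixels'][200:340,190:330],None,fx=4,fy=4,interpolation=cv2.INTER_CUBIC)
cv2.imwrite('pics/above.png',a)
E
```

```text
clock: 1.6
position: [0.5537, 0.1032, 0.1513]
ee_rot: [-0.415, -0.571, -0.417, 0.572]
contact_force: [-0.2, 0.2, -1.0]
width: 0.0513
pos [0.5537 0.1032 0.1513] F [-0.24  0.24 -1.05] w 0.0513 t 1.6
tool axes x,y,z: [[-0.002, 0.001, -1.0], [0.952, -0.308, -0.003], [-0.308, -0.952, 0.0]]
delta cm [9.63 0.23 0.23]
dr [0.0056 0.0003 0.0025]
dr [-3.136e+00 -4.000e-03  4.000e-04]
```

View pics/above.png

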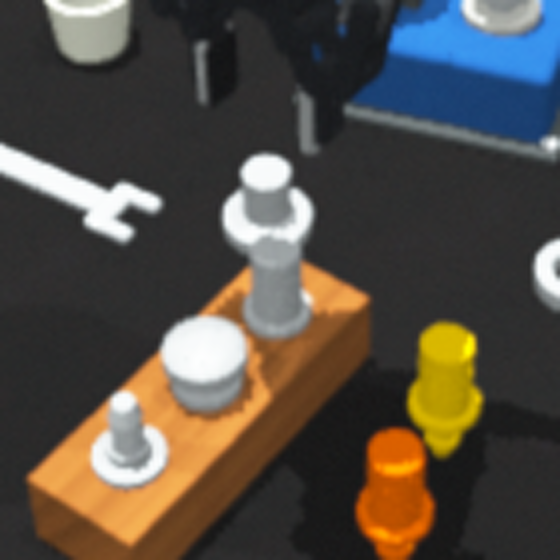

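The crop shows the open fingertips, at (205,100) and (310,150), straddling the plug (top at (275,250)), and both decoys are clear. Descending.

```bash
python3 -m creep '{"delta_pos":[[1.5,0.2,0.2],[3,0.2,0.2],[4.5,0.2,0.2],[6,0.2,0.2],[7.5,0.2,0.2],[8.6,0.2,0.2],[9.3,0.2,0.2],[9.6,0.2,0.2],[9.6,0.2,0.2]],"dr":[[0,0,0],[0,0,0],[0,0,0],[0,0,0],[0,0,0],[0,0,0],[0,0,0],[0,0,0],[0,0,0]]}'; python3 -c "
from h import *
go([.555,.1004,.055],[.95,-.313])"
```

```text
clock: 2.6
position: [0.5558, 0.1009, 0.0561]
ee_rot: [0.416, 0.572, 0.416, -0.572]
contact_force: [-0.3, -0.3, -0.1]
width: 0.0512
pos [0.5558 0.1009 0.0561] F [-0.31 -0.29 -0.08] w 0.0512 t 2.6
tool axes x,y,z: [[0.0, 0.0, -1.0], [0.952, -0.307, -0.0], [-0.307, -0.952, -0.0]]
delta cm [ 0.11 -0.06  0.08]
dr [ 0.0066 -0.0001  0.    ]
dr [-3.135e+00 -0.000e+00 -2.000e-04]
```

```bash
python3 -m creep '{"delta_pos":[[0,0,0],[0,0,0],[0,0,0],[0,0,0],[0,0,0],[0,0,0],[0,0,0],[0,0,0]],"dr":[[0,0,0],[0,0,0],[0,0,0],[0,0,0],[0,0,0],[0,0,0],[0,0,0],[0,0,0]]}' -1 100; python3 -m creep '{"delta_pos":[[-0.5,0,0],[-2,0,0],[-4,0,0],[-6,0,0],[-8,0,0],[-10,0,0],[-11.5,0,0],[-12,0,0],[-12,0,0]],"dr":[[0,0,0],[0,0,0],[0,0,0],[0,0,0],[0,0,0],[0,0,0],[0,0,0],[0,0,0],[0,0,0]]}'
python3 - <<'E'
from h import *
go([.5018,-.1652,.20],[.95,-.313])
t,s=grab('top'),grab('side')
a=cv2.resize(s['pixels'][150:300,200:340],None,fx=4,fy=4,interpolation=cv2.INTER_CUBIC)
cv2.imwrite('pics/lift.png',a)
E
```

```text
clock: 3.4
position: [0.5562, 0.1009, 0.0572]
ee_rot: [0.416, 0.572, 0.416, -0.571]
contact_force: [-1.6, -0.1, 5.3]
width: 0.0212
clock: 4.3
position: [0.5562, 0.1007, 0.1766]
ee_rot: [0.417, 0.572, 0.416, -0.571]
contact_force: [0.4, -0.3, -1.5]
width: 0.0209
pos [0.5562 0.1007 0.1766] F [ 0.38 -0.35 -1.46] w 0.0209 t 4.3
tool axes x,y,z: [[0.001, 0.0, -1.0], [0.952, -0.307, 0.001], [-0.307, -0.952, -0.001]]
delta cm [-2.35  2.99 26.97]
dr [ 0.0062 -0.0005 -0.0013]
dr [-3.1354e+00  2.1000e-03 -8.0000e-04]
```

View pics/lift.png

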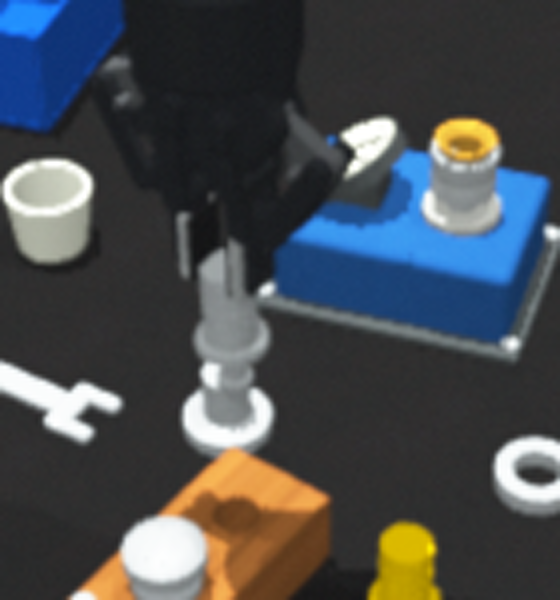

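The plug is out of the rack and held. Its flange is at crop (232,340), the nose is in front of the hub, and the hole is empty. The width reads 21 mm, not 26, so I check how the plug sits in the hand.

Run:
```python
from h import *
t,s=load('top'),load('side')
x,y=.5562,.1007
for z in (.130,.1644,.1694,.2114): print(z,((proj(s,[[x,y,z]])[0]-[200,150])*4).round(0))
P=cloud(s)
q=P[205:250,235:285].reshape(-1,3); m=(np.abs(q[:,0]-x)<.05)&(np.abs(q[:,1]-y)<.05)&(q[:,2]>.1)&(q[:,2]<.25); q=q[m]
for z in np.arange(.12,.215,.005):
    k=q[(q[:,2]>z)&(q[:,2]<z+.005)]
    if len(k): print(z.round(3),len(k),k.min(0).round(3),k.max(0).round(3))
a=cv2.resize(s['pixels'][195:255,235:285],None,fx=10,fy=10,interpolation=cv2.INTER_CUBIC); cv2.imwrite('pics/lift2.png',a)
```

```text
0.13 [230. 393.]
0.1644 [228. 341.]
0.1694 [227. 333.]
0.2114 [225. 266.]
0.13 4 [0.55  0.102 0.133] [0.555 0.106 0.134]
0.135 7 [0.548 0.102 0.136] [0.558 0.109 0.139]
0.14 26 [0.546 0.092 0.141] [0.563 0.11  0.145]
0.145 18 [0.546 0.099 0.145] [0.56  0.109 0.15 ]
0.15 10 [0.55  0.102 0.15 ] [0.56  0.107 0.155]
0.16 2 [0.561 0.112 0.164] [0.568 0.116 0.165]
0.165 57 [0.538 0.087 0.165] [0.573 0.118 0.17 ]
0.17 59 [0.538 0.086 0.17 ] [0.572 0.117 0.175]
0.175 26 [0.543 0.101 0.175] [0.564 0.114 0.18 ]
0.18 28 [0.543 0.099 0.181] [0.567 0.114 0.185]
0.185 28 [0.544 0.099 0.185] [0.567 0.114 0.189]
0.19 29 [0.543 0.097 0.19 ] [0.568 0.113 0.195]
0.195 27 [0.544 0.099 0.195] [0.566 0.115 0.199]
0.2 18 [0.543 0.104 0.2  ] [0.569 0.114 0.205]
0.205 28 [0.541 0.103 0.205] [0.576 0.116 0.21 ]
0.21 88 [0.534 0.087 0.21 ] [0.582 0.12  0.215]
```

View pics/lift2.png

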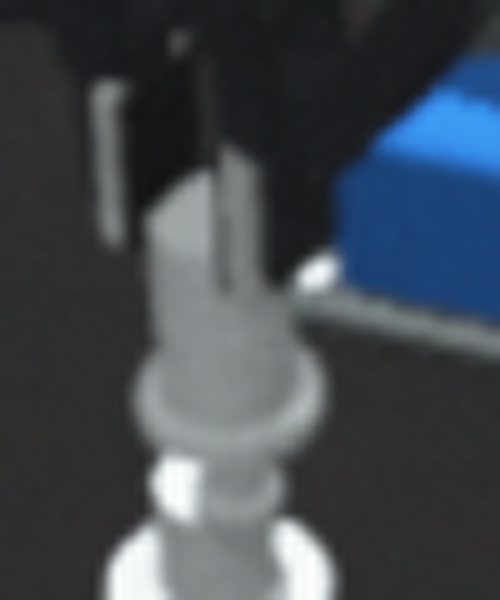

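Run:
```python
from h import *
s=load('side');st=manip.get_state();R=Rcur(st).as_matrix();c=st['position']
for sg in (-1,1):
  for b in (0,.01,.019,.03): print(sg,b,[((proj(s,[c-b*R[:,0]+sg*.0125*R[:,1]+w*R[:,2]])[0]-[235,195])*10).round(0) for w in (-.011,.011)])
```

```text
-1 0 [array([240., 419.]), array([310., 355.])]
-1 0.01 [array([238., 379.]), array([309., 316.])]
-1 0.019 [array([237., 343.]), array([308., 279.])]
-1 0.03 [array([235., 298.]), array([307., 234.])]
1 0 [array([135., 368.]), array([205., 306.])]
1 0.01 [array([132., 328.]), array([204., 266.])]
1 0.019 [array([130., 292.]), array([202., 230.])]
1 0.03 [array([128., 247.]), array([200., 185.])]
```

Run:
```python
from h import *
s=load('side');t=load('top');P=cloud(s);st=manip.get_state();R=Rcur(st).as_matrix();c=st['position']
for u,v in ((246,207),(246,212),(246,217),(246,219),(247,219),(258,213),(259,218),(259,222),(259,224),(259,227),(253,216),(252,213),(262,222),(264,222),(263,217)):
    p=P[v,u];print((u,v),p.round(4),'tool mm',((p-c)@R*1000).round(0),s['pixels'][v,u])
```

```text
(246, 207) [0.5729 0.1068 0.2344] tool mm [-59.  15. -11.] [88 89 86]
(246, 212) [0.5733 0.1072 0.2228] tool mm [-48.  15. -12.] [102 101  98]
(246, 217) [0.5728 0.1097 0.2131] tool mm [-38.  14. -14.] [124 124 120]
(246, 219) [ 6.686e-01 -1.193e-01  5.000e-04] tool mm [175. 176. 174.] [83 83 82]
(247, 219) [0.5722 0.1071 0.2063] tool mm [-31.  14. -11.] [60 60 59]
(258, 213) [0.5462 0.1169 0.2347] tool mm [-59. -14. -13.] [129 129 125]
(259, 218) [0.5449 0.1162 0.2228] tool mm [-48. -15. -12.] [123 123 118]
(259, 222) [0.5445 0.118  0.2149] tool mm [-40. -16. -13.] [123 123 119]
(259, 224) [0.5446 0.118  0.2101] tool mm [-35. -15. -13.] [125 125 121]
(259, 227) [0.5479 0.1098 0.1952] tool mm [-20. -10.  -6.] [136 133 129]
(253, 216) [0.562  0.1018 0.2119] tool mm [-37.   6.  -3.] [166 165 160]
(252, 213) [0.5668 0.0942 0.2119] tool mm [-37.  13.   3.] [71 70 67]
(262, 222) [0.5401 0.1141 0.2129] tool mm [-38. -19.  -8.] [37 36 33]
(264, 222) [0.5372 0.1116 0.2116] tool mm [-36. -21.  -5.] [102 100  96]
(263, 217) [0.5372 0.1163 0.2271] tool mm [-52. -22.  -9.] [33 31 28]
```

The depth shows the real fingertips about 30 mm behind the nominal TCP (z≈0.207), so only the top 5 mm of the grip is held. I'll put the plug back in its hole and regrip lower.

```bash
python3 -m creep '{"delta_pos":[[2,0,0],[4,0,0],[6,0,0],[8,0,0],[10,0,0],[11.2,0,0],[11.8,0,0],[11.9,0,0],[11.9,0,0]],"dr":[[0,0,0],[0,0,0],[0,0,0],[0,0,0],[0,0,0],[0,0,0],[0,0,0],[0,0,0],[0,0,0]]}' && python3 -m creep '{"delta_pos":[[0,0,0],[0,0,0],[0,0,0],[0,0,0],[0,0,0]],"dr":[[0,0,0],[0,0,0],[0,0,0],[0,0,0],[0,0,0]]}' 0.2
python3 - <<'E'
from h import *
go([.555,.1004,.031])
s=grab('side');t=grab('top')
cv2.imwrite('pics/reset.png',cv2.resize(s['pixels'][225:305,220:300],None,fx=7,fy=7,interpolation=cv2.INTER_CUBIC))
for d in (s,t):
    P=cloud(d).reshape(-1,3);m=(np.hypot(P[:,0]-.5555,P[:,1]-.101)<.05)&(P[:,2]>.06)&(P[:,2]<.15)
    st=manip.get_state();q=(P[m]-st['position'])@Rcur(st).as_matrix()*1000
    f=q[np.abs(q[:,1])>20];print('finger lowest x',np.sort(f[:,0])[-12:].round(0))
E
```

```text
clock: 5.3
position: [0.5554, 0.1008, 0.0575]
ee_rot: [-0.416, -0.571, -0.416, 0.572]
contact_force: [0.0, -0.3, -1.2]
width: 0.021
clock: 5.8
position: [0.556, 0.1007, 0.0572]
ee_rot: [0.416, 0.572, 0.416, -0.572]
contact_force: [-0.4, 0.1, -0.4]
width: 0.0512
pos [0.556  0.1007 0.0572] F [-0.45  0.14 -0.36] w 0.0512 t 5.8
tool axes x,y,z: [[0.0, 0.0, -1.0], [0.952, -0.307, 0.0], [-0.307, -0.952, -0.0]]
delta cm [ 2.62 -0.08  0.06]
finger lowest x [-35. -35. -35. -35. -34. -34. -34. -34. -33. -33. -33. -33.]
finger lowest x [-76. -74. -72. -58. -56. -51. -50. -48. -41. -40. -38. -34.]
```

View pics/reset.png

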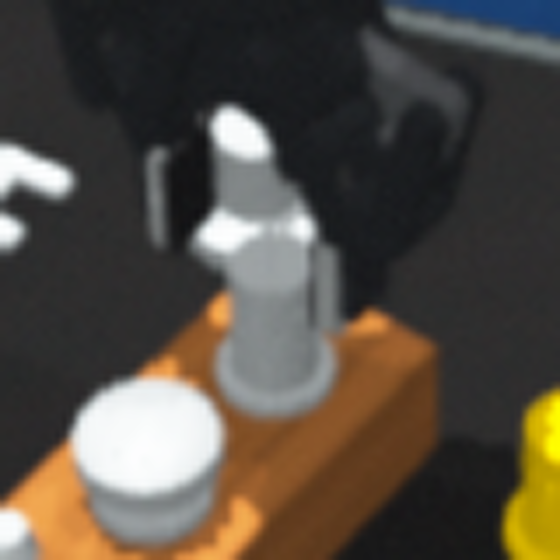

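The plug is seated again, upright in its hole, and the fingertips at (160,245) and (325,325) are about z 0.09. Going down 30 mm and gripping.

```bash
python3 -m creep '{"delta_pos":[[1,0,0],[2,0,0],[2.7,0,0],[3,0,0],[3,0,0]],"dr":[[0,0,0],[0,0,0],[0,0,0],[0,0,0],[0,0,0]]}' && python3 -m creep '{"delta_pos":[[0,0,0],[0,0,0],[0,0,0],[0,0,0],[0,0,0],[0,0,0]],"dr":[[0,0,0],[0,0,0],[0,0,0],[0,0,0],[0,0,0],[0,0,0]]}' -1 110; python3 -m creep '{"delta_pos":[[-0.5,0,0],[-3,0,0],[-6,0,0],[-9,0,0],[-12,0,0],[-14,0,0],[-15,0,0],[-15,0,0]],"dr":[[0,0,0],[0,0,0],[0,0,0],[0,0,0],[0,0,0],[0,0,0],[0,0,0],[0,0,0]]}'
python3 - <<'E'
from h import *
go([.5018,-.1652,.178],[.95,-.313])
s=grab('side');st=manip.get_state();c=st['position']
P=cloud(s).reshape(-1,3)
m=(np.hypot(P[:,0]-c[0],P[:,1]-c[1])<.03)&(P[:,2]>.11)&(P[:,2]<.26);q=P[m]
for z in np.arange(.13,.22,.006):
    k=q[(q[:,2]>z)&(q[:,2]<z+.006)]
    if len(k)>2: print(z.round(3),len(k),'xmid',((k[:,0].min()+k[:,0].max())/2).round(4),k.min(0).round(3),k.max(0).round(3))
E
```

```text
clock: 6.4
position: [0.5552, 0.1007, 0.0262]
ee_rot: [-0.416, -0.571, -0.417, 0.572]
contact_force: [-0.2, 0.4, 0.5]
width: 0.0516
clock: 7.0
position: [0.5562, 0.1008, 0.0277]
ee_rot: [0.416, 0.572, 0.416, -0.571]
contact_force: [-0.7, 0.8, 5.4]
width: 0.0237
clock: 7.8
position: [0.5565, 0.1007, 0.1781]
ee_rot: [0.417, 0.572, 0.416, -0.571]
contact_force: [0.7, 0.8, -1.5]
width: 0.0235
pos [0.5565 0.1007 0.1781] F [ 0.71  0.78 -1.48] w 0.0235 t 7.8
tool axes x,y,z: [[0.002, 0.0, -1.0], [0.952, -0.307, 0.002], [-0.307, -0.952, -0.001]]
delta cm [-1.000e-02  2.950e+00  2.699e+01]
dr [ 0.0063 -0.0009 -0.0023]
dr [-3.1353e+00  3.5000e-03 -1.5000e-03]
0.166 8 xmid 0.5564 [0.553 0.103 0.166] [0.56  0.108 0.172]
0.172 35 xmid 0.5575 [0.549 0.096 0.172] [0.566 0.109 0.178]
0.178 16 xmid 0.5569 [0.551 0.097 0.178] [0.563 0.106 0.183]
0.19 4 xmid 0.5481 [0.544 0.109 0.195] [0.552 0.115 0.196]
0.196 70 xmid 0.5572 [0.541 0.095 0.196] [0.574 0.118 0.202]
0.202 29 xmid 0.5574 [0.541 0.103 0.202] [0.574 0.114 0.208]
0.208 41 xmid 0.5602 [0.542 0.101 0.208] [0.578 0.118 0.214]
0.214 68 xmid 0.5586 [0.533 0.099 0.214] [0.585 0.118 0.22 ]
```

```bash
python3 -m creep '{"delta_pos":[[0,0.2,2],[0,0.6,6],[0,1,10],[0,1.4,14],[0,1.8,18],[0,2.2,21],[0,2.6,24],[0,2.9,26],[0,2.95,27],[0,2.95,27]],"dr":[[0,0,0],[0,0,0],[0,0,0],[0,0,0],[0,0,0],[0,0,0],[0,0,0],[0,0,0],[0,0,0],[0,0,0]]}' ; python3 -m creep '{"delta_pos":[[0,0,0],[0,0,0]],"dr":[[0,0,0],[0,0,0]]}'
python3 - <<'E'
from h import *
go([.5018,-.1652,.145],[.95,-.313])
s=grab('side');t=grab('top');st=manip.get_state();c=st['position'];print(st['contact_force'])
P=cloud(s).reshape(-1,3)
m=(np.hypot(P[:,0]-c[0],P[:,1]-c[1])<.03)&(P[:,2]>.10)&(P[:,2]<.26);q=P[m]
for z in np.arange(.1,.22,.006):
    k=q[(q[:,2]>z)&(q[:,2]<z+.006)]
    if len(k)>2: print(z.round(3),len(k),'xmid',((k[:,0].min()+k[:,0].max())/2).round(4),k.min(0).round(3),k.max(0).round(3))
o=np.zeros((560,800,3),np.uint8)
o[:,:400]=cv2.resize(s['pixels'][125:209,288:348],(400,560),interpolation=cv2.INTER_CUBIC)
o[:400,400:]=cv2.resize(t['pixels'][195:265,290:360],(400,400),interpolation=cv2.INTER_CUBIC)
cv2.imwrite('pics/socket.png',o)
for z in (.114,.161,.1954): print(z,(proj(s,[[c[0],c[1],z]])[0]-[288,125])*6.67)
E
```

```text
clock: 8.85
position: [0.5001, -0.1658, 0.1757]
ee_rot: [-0.415, -0.572, -0.417, 0.572]
contact_force: [-0.7, 0.5, -1.3]
width: 0.0238
clock: 9.05
position: [0.501, -0.1641, 0.1767]
ee_rot: [0.416, 0.571, 0.417, -0.571]
contact_force: [0.2, 0.7, -0.9]
width: 0.0235
pos [ 0.501  -0.1641  0.1767] F [ 0.19  0.67 -0.94] w 0.0235 t 9.05
tool axes x,y,z: [[-0.001, 0.001, -1.0], [0.952, -0.306, -0.001], [-0.306, -0.952, -0.001]]
delta cm [3.17 0.11 0.09]
dr [ 0.0074 -0.0008  0.0008]
dr [-3.1342e+00 -1.3000e-03 -1.3000e-03]
[-0.64210023 -0.62732656 -1.2172749 ]
0.1 54 xmid 0.5023 [ 0.484 -0.178  0.1  ] [ 0.521 -0.142  0.106]
0.106 77 xmid 0.5033 [ 0.484 -0.181  0.106] [ 0.523 -0.144  0.111]
0.112 60 xmid 0.5027 [ 0.486 -0.185  0.112] [ 0.52  -0.145  0.117]
0.16 4 xmid 0.5032 [ 0.5   -0.163  0.162] [ 0.507 -0.159  0.165]
0.166 12 xmid 0.5014 [ 0.494 -0.167  0.166] [ 0.509 -0.155  0.172]
0.172 25 xmid 0.5022 [ 0.494 -0.173  0.173] [ 0.511 -0.155  0.178]
0.178 10 xmid 0.5034 [ 0.498 -0.166  0.179] [ 0.509 -0.159  0.183]
0.184 7 xmid 0.5007 [ 0.496 -0.163  0.184] [ 0.505 -0.157  0.189]
0.19 4 xmid 0.509 [ 0.499 -0.159  0.194] [ 0.519 -0.15   0.196]
0.196 57 xmid 0.503 [ 0.486 -0.173  0.196] [ 0.52  -0.145  0.202]
0.202 23 xmid 0.5011 [ 0.485 -0.165  0.202] [ 0.517 -0.148  0.208]
0.208 37 xmid 0.5026 [ 0.479 -0.163  0.208] [ 0.526 -0.146  0.214]
0.214 52 xmid 0.5032 [ 0.478 -0.166  0.214] [ 0.529 -0.148  0.22 ]
0.114 [190.21620287 396.4085591 ]
0.161 [197.22482096 286.35319951]
0.1954 [202.60441165 201.87823168]
```

View pics/socket.png

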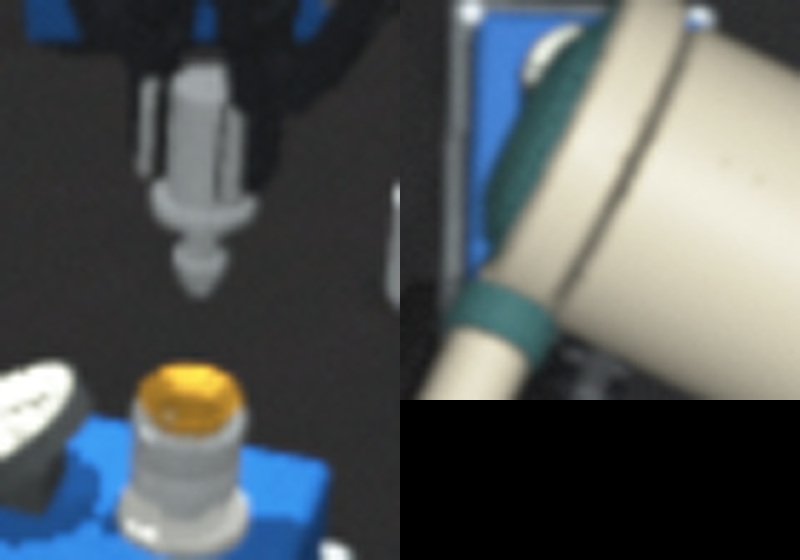

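The side view shows the plug upright above the brass mouth: rim centre (190,397) against (190,396) predicted, flange centre (204,205) against (203,202). That is aligned within about 1 mm. I descend to just above the mouth, then continue in force-checked steps.

```bash
python3 -m creep '{"delta_pos":[[0.8,0.1,0.1],[1.8,0.1,0.1],[2.8,0.1,0.1],[3.7,0.1,0.1],[4.2,0.1,0.1],[4.5,0.1,0.1],[4.5,0.1,0.1],[4.5,0.1,0.1]],"dr":[[0,0,0],[0,0,0],[0,0,0],[0,0,0],[0,0,0],[0,0,0],[0,0,0],[0,0,0]]}'; python3 -m creep '{"delta_pos":[[0.2,0,0],[0.4,0,0],[0.6,0,0],[0.8,0,0],[1,0,0],[1,0,0]],"dr":[[0,0,0],[0,0,0],[0,0,0],[0,0,0],[0,0,0],[0,0,0]]}'
python3 - <<'E'
from h import *
go([.5018,-.1652,.0967],[.95,-.313])
E
```

```text
clock: 9.95
position: [0.502, -0.1667, 0.1323]
ee_rot: [0.416, 0.572, 0.416, -0.571]
contact_force: [-0.1, 0.1, -1.8]
width: 0.0236
clock: 10.55
position: [0.5014, -0.1665, 0.1217]
ee_rot: [-0.416, -0.572, -0.416, 0.572]
contact_force: [-0.4, -0.1, -1.3]
width: 0.0235
pos [ 0.5014 -0.1665  0.1217] F [-0.38 -0.1  -1.28] w 0.0235 t 10.55
tool axes x,y,z: [[-0.001, 0.0, -1.0], [0.952, -0.307, -0.001], [-0.307, -0.952, -0.0]]
delta cm [ 2.5  -0.   -0.13]
dr [ 0.0062 -0.0002  0.0007]
dr [-3.1354e+00 -1.1000e-03 -3.0000e-04]
```

```bash
python3 -m creep '{"delta_pos":[[0.2,0,-0.05],[0.4,0,-0.05],[0.4,0,-0.05]],"dr":[[0,0,0],[0,0,0],[0,0,0]]}'; python3 -m creep '{"delta_pos":[[0.2,0,0],[0.4,0,0],[0.4,0,0]],"dr":[[0,0,0],[0,0,0],[0,0,0]]}';python3 -m creep '{"delta_pos":[[0.2,0,0],[0.2,0,0]],"dr":[[0,0,0],[0,0,0]]}';python3 -m creep '{"delta_pos":[[0.2,0,0],[0.2,0,0]],"dr":[[0,0,0],[0,0,0]]}'
```

```text
clock: 10.85
position: [0.5016, -0.166, 0.1178]
ee_rot: [-0.416, -0.572, -0.416, 0.572]
contact_force: [0.2, 0.5, -0.4]
width: 0.0238
clock: 11.15
position: [0.5015, -0.1653, 0.1137]
ee_rot: [0.416, 0.572, 0.417, -0.572]
contact_force: [0.4, 2.4, -1.3]
width: 0.0238
clock: 11.35
position: [0.5015, -0.1654, 0.1121]
ee_rot: [0.416, 0.572, 0.417, -0.572]
contact_force: [-1.5, 3.6, 2.0]
width: 0.0241
clock: 11.55
position: [0.5017, -0.1654, 0.1105]
ee_rot: [0.416, 0.572, 0.417, -0.571]
contact_force: [-2.6, 3.3, 5.1]
width: 0.0238
```

```bash
python3 -m creep '{"delta_pos":[[0.1,-0.05,-0.05],[0.2,-0.05,-0.05],[0.2,-0.05,-0.05]],"dr":[[0,0,0],[0,0,0],[0,0,0]]}'; python3 -m creep '{"delta_pos":[[0.1,0,0],[0.2,0,0],[0.2,0,0]],"dr":[[0,0,0],[0,0,0],[0,0,0]]}'
```

```text
clock: 11.85
position: [0.5018, -0.1652, 0.109]
ee_rot: [0.416, 0.572, 0.416, -0.571]
contact_force: [-1.8, 3.2, 6.6]
width: 0.024
clock: 12.15
position: [0.5018, -0.1653, 0.1073]
ee_rot: [0.416, 0.572, 0.416, -0.571]
contact_force: [-2.7, 3.9, 8.7]
width: 0.0239
```

```bash
python3 -m creep '{"delta_pos":[[0.1,-0.05,-0.08],[0.2,-0.05,-0.08],[0.2,-0.05,-0.08]],"dr":[[0,0,0],[0,0,0],[0,0,0]]}'; python3 -m creep '{"delta_pos":[[0.1,0,0],[0.2,0,0],[0.2,0,0]],"dr":[[0,0,0],[0,0,0],[0,0,0]]}'
```

```text
clock: 12.45
position: [0.5016, -0.165, 0.1041]
ee_rot: [0.417, 0.572, 0.416, -0.572]
contact_force: [-0.1, 0.8, 2.8]
width: 0.0237
clock: 12.75
position: [0.5016, -0.165, 0.1021]
ee_rot: [0.417, 0.572, 0.416, -0.572]
contact_force: [0.3, 0.8, 3.3]
width: 0.0239
```

```bash
python3 -m creep '{"delta_pos":[[0.1,0,0],[0.2,0,0],[0.2,0,0]],"dr":[[0,0,0],[0,0,0],[0,0,0]]}'; python3 -m creep '{"delta_pos":[[0.1,0,0],[0.1,0,0]],"dr":[[0,0,0],[0,0,0]]}'; python3 -m creep '{"delta_pos":[[0.1,0,0],[0.1,0,0]],"dr":[[0,0,0],[0,0,0]]}'
```

```text
clock: 13.05
position: [0.5008, -0.1645, 0.0994]
ee_rot: [-0.416, -0.571, -0.417, 0.572]
contact_force: [-0.2, -0.5, -1.3]
width: 0.0239
clock: 13.25
position: [0.5009, -0.1644, 0.0985]
ee_rot: [-0.416, -0.571, -0.417, 0.572]
contact_force: [-0.3, -0.5, -1.0]
width: 0.0238
clock: 13.45
position: [0.5011, -0.1644, 0.0978]
ee_rot: [-0.416, -0.572, -0.416, 0.572]
contact_force: [-0.1, -1.0, -0.3]
width: 0.0239
```

The catch has clicked: the force went back to just the plug's weight. Now easing down onto the rim.

```bash
python3 -m creep '{"delta_pos":[[0.05,0,0],[0.1,0,0]],"dr":[[0,0,0],[0,0,0]]}'; python3 -m creep '{"delta_pos":[[0.05,0,0],[0.05,0,0]],"dr":[[0,0,0],[0,0,0]]}'; python3 -m creep '{"delta_pos":[[0.05,0,0],[0.05,0,0]],"dr":[[0,0,0],[0,0,0]]}'
```

```text
clock: 13.65
position: [0.5013, -0.1645, 0.0971]
ee_rot: [0.416, 0.572, 0.416, -0.572]
contact_force: [1.1, 0.2, -1.2]
width: 0.024
clock: 13.85
position: [0.5013, -0.1645, 0.0967]
ee_rot: [0.416, 0.572, 0.416, -0.572]
contact_force: [0.1, 0.2, -0.3]
width: 0.0237
clock: 14.05
position: [0.5013, -0.1646, 0.0964]
ee_rot: [0.416, 0.572, 0.416, -0.572]
contact_force: [-1.8, 1.3, 2.3]
width: 0.024
```

```bash
python3 -m creep '{"delta_pos":[[0.05,0,0],[0.05,0,0]],"dr":[[0,0,0],[0,0,0]]}'; python3 -m creep '{"delta_pos":[[0.05,0,0],[0.05,0,0]],"dr":[[0,0,0],[0,0,0]]}';  python3 -m creep '{"delta_pos":[[0.05,0,0],[0.05,0,0],[0.05,0,0]],"dr":[[0,0,0],[0,0,0],[0,0,0]]}'
```

```text
clock: 14.25
position: [0.5013, -0.1646, 0.0961]
ee_rot: [0.416, 0.572, 0.416, -0.572]
contact_force: [-0.7, 0.5, 5.0]
width: 0.0238
clock: 14.45
position: [0.5013, -0.1646, 0.0959]
ee_rot: [0.416, 0.572, 0.416, -0.572]
contact_force: [-1.7, 0.8, 7.7]
width: 0.0239
clock: 14.75
position: [0.5013, -0.1646, 0.0957]
ee_rot: [0.416, 0.572, 0.416, -0.571]
contact_force: [-2.2, 1.4, 9.3]
width: 0.0241
```

```bash
python3 -m creep '{"delta_pos":[[0.05,0,0],[0.05,0,0],[0.05,0,0]],"dr":[[0,0,0],[0,0,0],[0,0,0]]}'; python3 -m creep '{"delta_pos":[[-0.1,0,0],[-0.2,0,0],[-0.3,0,0],[-0.3,0,0]],"dr":[[0,0,0],[0,0,0],[0,0,0],[0,0,0]]}';  python3 -m creep '{"delta_pos":[[-0.05,0,0],[-0.05,0,0]],"dr":[[0,0,0],[0,0,0]]}'; python3 -m creep '{"delta_pos":[[-0.05,0,0],[-0.05,0,0]],"dr":[[0,0,0],[0,0,0]]}'
```

```text
clock: 15.05
position: [0.5014, -0.1646, 0.0955]
ee_rot: [0.417, 0.572, 0.416, -0.571]
contact_force: [-2.9, 1.7, 10.7]
width: 0.0239
clock: 15.45
position: [0.5014, -0.1646, 0.0967]
ee_rot: [0.416, 0.572, 0.416, -0.572]
contact_force: [0.2, -0.1, -1.4]
width: 0.0237
clock: 15.65
position: [0.5012, -0.1645, 0.0972]
ee_rot: [-0.416, -0.572, -0.416, 0.572]
contact_force: [-1.1, 0.4, -1.4]
width: 0.0242
clock: 15.85
position: [0.5013, -0.1645, 0.098]
ee_rot: [0.416, 0.572, 0.416, -0.572]
contact_force: [0.2, -0.6, -1.8]
width: 0.0237
```

```bash
for i in 1 2 3; do python3 -m creep '{"delta_pos":[[-0.05,0,0],[-0.05,0,0]],"dr":[[0,0,0],[0,0,0]]}' | grep -E "position|force"; done
```

```text
position: [0.5013, -0.1646, 0.0986]
contact_force: [0.2, -0.1, -1.1]
position: [0.5013, -0.1646, 0.0992]
contact_force: [0.7, 0.1, -1.6]
position: [0.5013, -0.1646, 0.0997]
contact_force: [-0.3, 0.2, -0.9]
```

```bash
python3 -m creep '{"delta_pos":[[-0.05,0,0],[-0.1,0,0],[-0.1,0,0]],"dr":[[0,0,0],[0,0,0],[0,0,0]]}' | grep -E "pos|for"; python3 -m creep '{"delta_pos":[[-0.05,0,0],[-0.05,0,0]],"dr":[[0,0,0],[0,0,0]]}' | grep -E "pos|for"; python3 -m creep '{"delta_pos":[[-0.05,0,0],[-0.05,0,0]],"dr":[[0,0,0],[0,0,0]]}' | grep -E "pos|for"
```

```text
position: [0.5012, -0.1645, 0.1005]
contact_force: [-0.1, -0.5, -1.9]
position: [0.5012, -0.1645, 0.1008]
contact_force: [0.0, 0.4, -3.7]
position: [0.5012, -0.1645, 0.1011]
contact_force: [1.4, -0.7, -7.6]
```

The catch has taken the load after about 4 mm of play. Continuing up to 15 N.

```bash
python3 -m creep '{"delta_pos":[[-0.05,0,0],[-0.05,0,0],[-0.05,0,0]],"dr":[[0,0,0],[0,0,0],[0,0,0]]}' | grep -E "clo|pos|for"; python3 -m creep '{"delta_pos":[[-0.05,0,0],[-0.05,0,0],[-0.05,0,0]],"dr":[[0,0,0],[0,0,0],[0,0,0]]}' | grep -E "clo|pos|for"
```

```text
clock: 17.45
position: [0.5011, -0.1645, 0.1016]
contact_force: [2.4, -1.0, -10.5]
clock: 17.75
position: [0.5011, -0.1644, 0.102]
contact_force: [2.9, -1.1, -15.1]
```

```bash
python3 -m creep '{"delta_pos":[[-0.02,0,0],[-0.02,0,0],[-0.02,0,0]],"dr":[[0,0,0],[0,0,0],[0,0,0]]}' | grep -E "clo|pos|for"
python3 - <<'E'
from h import *
for i in range(6):
    s=grab('side');st=manip.get_state();print(st['clock'],st['contact_force'].round(1),st['position'].round(4))
t=grab('top')
o=np.zeros((560,800,3),np.uint8)
o[:,:400]=cv2.resize(s['pixels'][150:210,268:311],(400,560),interpolation=cv2.INTER_CUBIC)
o[:,400:]=cv2.resize(s['pixels'][140:218,288:344],(400,560),interpolation=cv2.INTER_CUBIC)
cv2.imwrite('pics/pull.png',o)
E
```

```text
clock: 18.05
position: [0.501, -0.1644, 0.1024]
contact_force: [2.2, -1.2, -16.3]
18.1 [  2.6  -1.1 -16.9] [ 0.501  -0.1644  0.1024]
18.15 [  3.4  -0.6 -17.9] [ 0.5011 -0.1644  0.1024]
18.2 [  2.4  -1.2 -18.2] [ 0.501  -0.1644  0.1024]
18.25 [  2.9  -1.  -17.6] [ 0.5011 -0.1644  0.1025]
18.3 [  3.3  -1.5 -17.3] [ 0.5011 -0.1644  0.1025]
18.35 [  3.2  -0.9 -18.1] [ 0.5011 -0.1644  0.1025]
```

View pics/pull.png

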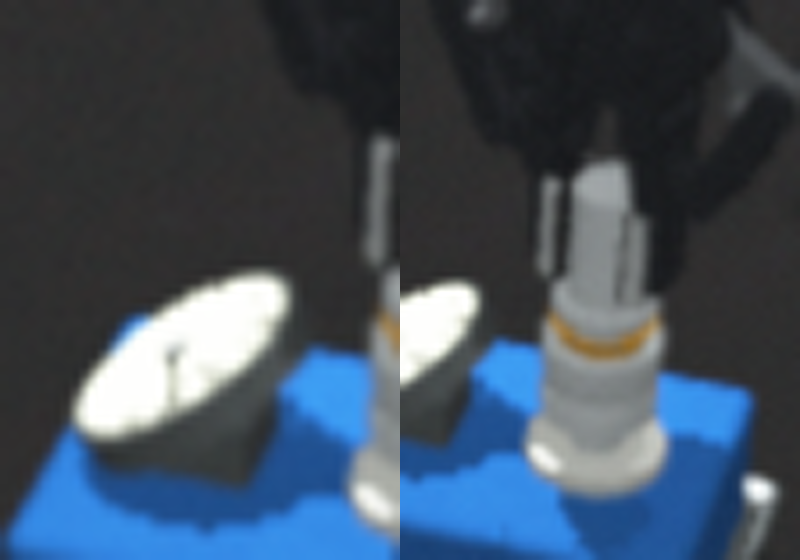

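The plug is visibly raised, with the brass rim showing below the flange at crop (600,340). The needle at about (173,380) is too coarse to read. The net force is about 16.4 N, so I trim slightly and hold.

```bash
python3 -m creep '{"delta_pos":[[0.01,0,0],[0.01,0,0],[0.01,0,0],[0.01,0,0],[0.01,0,0]],"dr":[[0,0,0],[0,0,0],[0,0,0],[0,0,0],[0,0,0]]}' | grep -E "clo|pos|for"; python3 -c "
from h import *
s=grab('side');S=manip.get_state();print(S['contact_force'])
t=np.load('last_top.npz')
"; python3 -m creep '{"delta_pos":[[0,0,0],[0,0,0],[0,0,0],[0,0,0],[0,0,0]],"dr":[[0,0,0],[0,0,0],[0,0,0],[0,0,0],[0,0,0]]}' | grep -E "clo|pos|for"
```

```text
clock: 18.9
position: [0.5011, -0.1645, 0.1026]
contact_force: [2.1, -1.5, -18.8]
[  2.58804676  -0.0464242  -18.46692933]
clock: 19.45
position: [0.5011, -0.1645, 0.1026]
contact_force: [2.1, -0.4, -19.8]
```

```bash
python3 -m creep '{"delta_pos":[[0.04,0,0],[0.04,0,0],[0.04,0,0]],"dr":[[0,0,0],[0,0,0],[0,0,0]]}' | grep -E "clo|pos|for"
```

```text
clock: 19.75
position: [0.5011, -0.1644, 0.1024]
contact_force: [1.4, 0.0, -17.1]
```

```bash
python3 -c "
from h import *
for i in range(4): s=grab('side');S=manip.get_state();print(S['contact_force'],S['position'])
"
```

```text
[  0.74297061  -0.71493063 -17.13374375] [ 0.50117375 -0.16448333  0.10239904]
[  1.51979875  -0.58250145 -17.17157947] [ 0.50120388 -0.16446524  0.1023918 ]
[  2.25731242  -0.50100679 -16.59023665] [ 0.50114912 -0.16448201  0.10235838]
[  0.93481003  -1.00086456 -16.41154164] [ 0.50117999 -0.1644448   0.1023587 ]
```

```bash
python3 -m creep '{"delta_pos":[[0,0,0],[0,0,0],[0,0,0],[0,0,0]],"dr":[[0,0,0],[0,0,0],[0,0,0],[0,0,0]]}' | grep -E "clo|pos|for"
```

```text
clock: 20.35
position: [0.5012, -0.1645, 0.1023]
contact_force: [-0.1, 0.1, -15.8]
```

```bash
python3 -m creep '{"delta_pos":[[0,0,0],[0,0,0],[0,0,0],[0,0,0]],"dr":[[0,0,0],[0,0,0],[0,0,0],[0,0,0]]}' | grep -E "clo|pos|for"
```

```text
clock: 20.75
position: [0.5012, -0.1645, 0.1023]
contact_force: [0.7, 0.3, -16.1]
```

Steady at about 14.8 N net. I hold about 1.8 s more and check midway.

```bash
python3 -m creep '{"delta_pos":[[0,0,0],[0,0,0],[0,0,0],[0,0,0],[0,0,0],[0,0,0]],"dr":[[0,0,0],[0,0,0],[0,0,0],[0,0,0],[0,0,0],[0,0,0]]}' | grep -E "clo|pos|for"; python3 -m creep '{"delta_pos":[[0,0,0],[0,0,0],[0,0,0],[0,0,0],[0,0,0],[0,0,0]],"dr":[[0,0,0],[0,0,0],[0,0,0],[0,0,0],[0,0,0],[0,0,0]]}' | grep -E "clo|pos|for"; python3 -c "
from h import *
s=grab('side');S=manip.get_state();print(S['clock'],S['contact_force'])
# needle: side pixel of darkest thing on dial vs start, for a rough check
cv2.imwrite('pics/dial_now.png',cv2.resize(s['pixels'][172:205,272:304],(512,528),interpolation=cv2.INTER_CUBIC))
"; python3 -m creep '{"delta_pos":[[0,0,0],[0,0,0],[0,0,0],[0,0,0],[0,0,0],[0,0,0]],"dr":[[0,0,0],[0,0,0],[0,0,0],[0,0,0],[0,0,0],[0,0,0]]}' | grep -E "clo|pos|for"
```

```text
clock: 21.35
position: [0.5012, -0.1645, 0.1023]
contact_force: [-0.0, 0.6, -16.7]
clock: 21.95
position: [0.5012, -0.1645, 0.1023]
contact_force: [0.0, -0.8, -16.1]
22.0 [ -0.22500938  -0.77833656 -16.18364296]
clock: 22.6
position: [0.5012, -0.1645, 0.1023]
contact_force: [0.8, -0.3, -15.7]
```

View pics/dial_now.png

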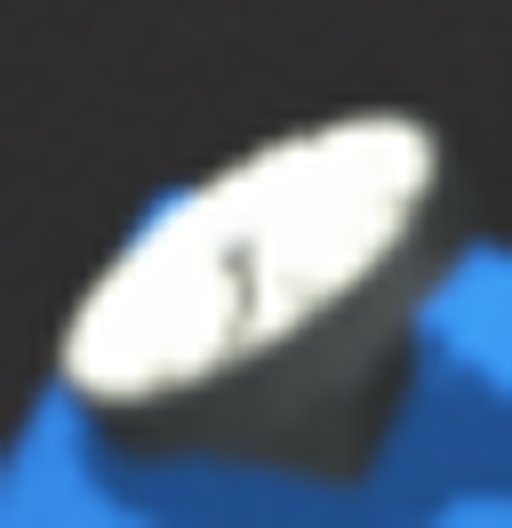

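The needle runs from (238,245) to (238,345) on the dial. I check its angle on the dial plane before letting go.

Run:
```python
from h import *
s=load('side');P=cloud(s)[172:205,272:304].reshape(-1,3);px=s['pixels'][172:205,272:304].reshape(-1,3)
m=(px.min(1)>200)&(P[:,2]>.06)&(P[:,2]<.12);q=P[m];c=q.mean(0);n=np.linalg.svd(q-c)[2][2];n*=np.sign(n[2])
print('dial',m.sum(),c,n,((q-c)@n).std())
R=cv2.Rodrigues(s['rvec'])[0];C=-R.T@np.ravel(s['tvec']);K=np.linalg.inv(s['intrinsics'])
def on(u,v):
    w=R.T@(K@[u,v,1]);return C+w*((c-C)@n)/(w@n)
a,b=[on(272+x/16,172+y/16) for x,y in ((238,245),(238,345))]
e0=np.array([-1,0,0.])-n*(-n[0]);e0/=np.linalg.norm(e0);e1=np.cross(n,e0)
for A in (a,c): 
    d=b-A;print('centre',A,'clockwise rad from -x',-np.arctan2(d@e1,d@e0),np.linalg.norm(d))
```

```text
dial 171 [ 0.57428278 -0.16391701  0.08952456] [ 0.56935853 -0.01895474  0.82187078] 0.001073177088178012
centre [ 0.57454113 -0.16452356  0.08933159] clockwise rad from -x 1.2275085897475153 0.03682417018631823
centre [ 0.57428278 -0.16391701  0.08952456] clockwise rad from -x 1.2300077530739701 0.0361433123104408
```

Run:
```python
from h import *
s=load('side');img={'start':cv2.imread('pics/side0.png'),'now':s['pixels']}
c=np.array([.5742,-.1655,.0896]);n=np.array([.569,0,.822]);n/=np.linalg.norm(n)
y=-np.radians(1.3);ax=np.array([-np.cos(y),-np.sin(y),0]);e0=ax-n*(ax@n);e0/=np.linalg.norm(e0);e1=np.cross(n,e0)
th=np.arange(-.4,2.0,.1)
for k,im in img.items():
    g=im.min(2).astype(np.float32);out=[]
    for a in th:
        rr=np.linspace(.008,.024,17);p=c+rr[:,None]*(np.cos(a)*e0-np.sin(a)*e1)
        uv=proj(s,p).astype(np.float32);out.append(cv2.remap(g,uv[:,:1],uv[:,1:],cv2.INTER_LINEAR).mean())
    out=np.array(out);print(k);print(dict(zip(th.round(1).tolist(),out.round(0).astype(int).tolist())))
    w=np.clip(np.median(out)-15-out,0,None);print('angle',(w*th).sum()/w.sum())
```

```text
start
{-0.4: 237, -0.3: 231, -0.2: 223, -0.1: 216, -0.0: 213, 0.1: 217, 0.2: 225, 0.3: 235, 0.4: 242, 0.5: 249, 0.6: 249, 0.7: 248, 0.8: 244, 0.9: 244, 1.0: 249, 1.1: 250, 1.2: 247, 1.3: 240, 1.4: 238, 1.5: 246, 1.6: 250, 1.7: 251, 1.8: 252, 1.9: 252}
angle -0.011442009745640132
now
{-0.4: 252, -0.3: 252, -0.2: 251, -0.1: 251, -0.0: 251, 0.1: 252, 0.2: 252, 0.3: 251, 0.4: 252, 0.5: 252, 0.6: 251, 0.7: 248, 0.8: 241, 0.9: 238, 1.0: 238, 1.1: 217, 1.2: 175, 1.3: 185, 1.4: 208, 1.5: 229, 1.6: 239, 1.7: 245, 1.8: 248, 1.9: 250}
angle 1.2635644242807884
```

The needle reads about 16.6 N relative to the marks and the wrist says 14.8 N. I lower it by about 1.3 N so both sit well inside the band, then hold another 2 s.

```bash
python3 -m creep '{"delta_pos":[[0.01,0,0],[0.02,0,0],[0.02,0,0],[0.02,0,0]],"dr":[[0,0,0],[0,0,0],[0,0,0],[0,0,0]]}' | grep -E "clo|pos|for";  python3 -m creep '{"delta_pos":[[0,0,0],[0,0,0],[0,0,0],[0,0,0],[0,0,0],[0,0,0]],"dr":[[0,0,0],[0,0,0],[0,0,0],[0,0,0],[0,0,0],[0,0,0]]}' | grep -E "clo|pos|for"
python3 - <<'E'
from h import *
s=grab('side');old=cv2.imread('pics/side0.png').min(2).astype(np.float32);g=s['pixels'].min(2).astype(np.float32)
print(manip.get_state()['contact_force'])
c=np.array([.5742,-.1655,.0896]);n=np.array([.569,0,.822]);n/=np.linalg.norm(n)
y=-np.radians(1.3);ax=np.array([-np.cos(y),-np.sin(y),0]);e0=ax-n*(ax@n);e0/=np.linalg.norm(e0);e1=np.cross(n,e0)
th=np.arange(.5,1.9,.05);f=lambda G,a:cv2.remap(G,*[x.astype(np.float32) for x in np.split(proj(s,c+np.linspace(.008,.02,17)[:,None]*(np.cos(a)*e0-np.sin(a)*e1)),2,1)],cv2.INTER_LINEAR).mean()
d=np.array([f(old,a)-f(g,a) for a in th]);w=np.clip(d-.3*d.max(),0,None);print(d.round(0));print('needle',(w*th).sum()/w.sum(),th[d.argmax()])
E
```

```text
clock: 23.0
position: [0.5013, -0.1645, 0.1022]
contact_force: [0.1, -0.4, -15.1]
clock: 23.6
position: [0.5012, -0.1645, 0.1021]
contact_force: [-0.3, -0.0, -15.3]
[ -1.03871297   0.71916613 -15.64757109]
[-4. -4. -3. -1.  0.  2.  6. 11. 17. 24. 32. 41. 44. 43. 40. 34. 26. 19.
 13.  9.  6.  4.  3.  2.  2.  1.  1.  1.]
needle 1.1295401781867977 1.1000000000000005
```

The needle is now at about 1.11 rad, close to 15.9 N and near midway. Holding for 2 s.

```bash
python3 -m creep '{"delta_pos":[[0,0,0],[0,0,0],[0,0,0],[0,0,0],[0,0,0],[0,0,0],[0,0,0],[0,0,0],[0,0,0],[0,0,0]],"dr":[[0,0,0],[0,0,0],[0,0,0],[0,0,0],[0,0,0],[0,0,0],[0,0,0],[0,0,0],[0,0,0],[0,0,0]]}' | grep -E "clo|pos|for"; python3 -m creep '{"delta_pos":[[0,0,0],[0,0,0],[0,0,0],[0,0,0],[0,0,0],[0,0,0],[0,0,0],[0,0,0],[0,0,0],[0,0,0]],"dr":[[0,0,0],[0,0,0],[0,0,0],[0,0,0],[0,0,0],[0,0,0],[0,0,0],[0,0,0],[0,0,0],[0,0,0]]}' | grep -E "clo|pos|for"
```

```text
clock: 24.65
position: [0.5013, -0.1645, 0.1021]
contact_force: [-0.9, 0.4, -14.1]
clock: 25.65
position: [0.5013, -0.1645, 0.1021]
contact_force: [-1.0, -0.3, -14.8]
```

```bash
python3 -m creep '{"delta_pos":[[0.1,0,0],[0.2,0,0],[0.3,0,0],[0.4,0,0],[0.5,0,0],[0.5,0,0]],"dr":[[0,0,0],[0,0,0],[0,0,0],[0,0,0],[0,0,0],[0,0,0]]}' | grep -E "clo|pos|for"; python3 -m creep '{"delta_pos":[[0.05,0,0],[0.1,0,0],[0.1,0,0]],"dr":[[0,0,0],[0,0,0],[0,0,0]]}' | grep -E "clo|pos|for"
```

```text
clock: 26.25
position: [0.5021, -0.1648, 0.098]
contact_force: [-2.5, 1.4, 0.7]
clock: 26.55
position: [0.502, -0.1649, 0.0965]
contact_force: [-1.2, 0.5, 1.9]
```

```bash
python3 -m creep '{"delta_pos":[[0,0,0],[0,0,0],[0,0,0],[0,0,0],[0,0,0]],"dr":[[0,0,0],[0,0,0],[0,0,0],[0,0,0],[0,0,0]]}' 0.3; python3 -m creep '{"delta_pos":[[-0.5,0,0],[-2,0,0],[-4,0,0],[-7,0,0],[-10,0,0],[-12,0,0],[-13,0,0],[-13,0,0]],"dr":[[0,0,0],[0,0,0],[0,0,0],[0,0,0],[0,0,0],[0,0,0],[0,0,0],[0,0,0]]}'
python3 - <<'E'
from h import *
s=grab('side');P=cloud(s).reshape(-1,3)
m=(np.hypot(P[:,0]-.5018,P[:,1]+.1652)<.03)&(P[:,2]>.10)&(P[:,2]<.18);q=P[m]
for z in np.arange(.1,.175,.006):
    k=q[(q[:,2]>z)&(q[:,2]<z+.006)]
    if len(k)>2: print(z.round(3),len(k),'xmid',((k[:,0].min()+k[:,0].max())/2).round(4),k.min(0).round(3),k.max(0).round(3))
o=np.zeros((560,800,3),np.uint8)
o[:,:400]=cv2.resize(s['pixels'][140:224,280:340],(400,560),interpolation=cv2.INTER_CUBIC)
o[:420,400:]=cv2.resize(s['pixels'][160:370,150:350],(400,420),interpolation=cv2.INTER_CUBIC)
cv2.imwrite('pics/end.png',o)
E
```

```text
clock: 27.05
position: [0.5015, -0.1647, 0.0961]
ee_rot: [0.416, 0.572, 0.416, -0.572]
contact_force: [-0.5, 0.2, 0.6]
width: 0.0553
clock: 27.85
position: [0.5021, -0.1649, 0.2275]
ee_rot: [0.417, 0.572, 0.415, -0.571]
contact_force: [0.2, 0.0, -0.2]
width: 0.0555
0.1 41 xmid 0.5031 [ 0.484 -0.172  0.1  ] [ 0.522 -0.143  0.106]
0.106 49 xmid 0.5038 [ 0.484 -0.173  0.106] [ 0.523 -0.143  0.111]
0.112 30 xmid 0.5018 [ 0.486 -0.167  0.112] [ 0.518 -0.146  0.117]
0.118 54 xmid 0.5035 [ 0.486 -0.175  0.118] [ 0.521 -0.147  0.124]
0.124 25 xmid 0.5028 [ 0.491 -0.165  0.124] [ 0.514 -0.151  0.13 ]
0.13 22 xmid 0.5029 [ 0.491 -0.163  0.13 ] [ 0.515 -0.151  0.136]
0.136 24 xmid 0.5025 [ 0.49  -0.163  0.137] [ 0.515 -0.151  0.142]
0.142 24 xmid 0.5034 [ 0.491 -0.162  0.142] [ 0.515 -0.15   0.148]
0.148 25 xmid 0.5035 [ 0.491 -0.168  0.148] [ 0.516 -0.153  0.154]
0.154 25 xmid 0.5039 [ 0.491 -0.168  0.154] [ 0.517 -0.15   0.16 ]
0.16 59 xmid 0.5029 [ 0.491 -0.181  0.16 ] [ 0.514 -0.152  0.164]
```

View pics/end.png

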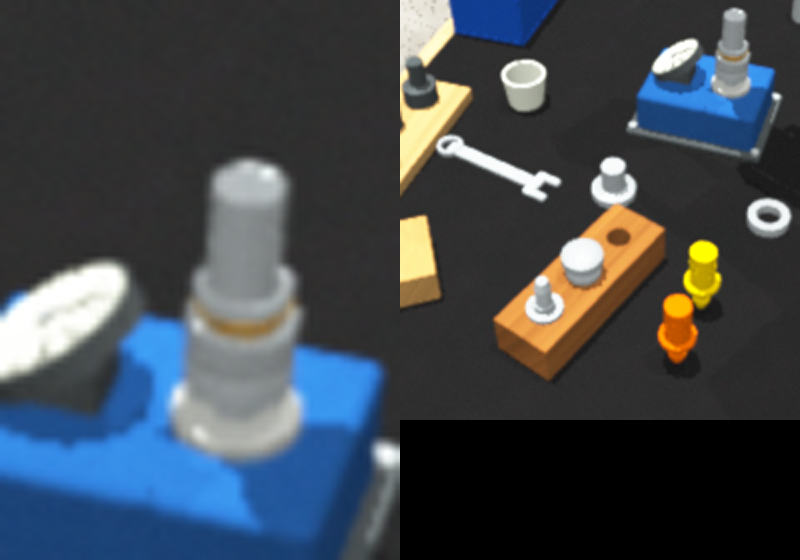

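The plug stands upright in the socket (top at (250,175), flange at (243,290)), with everything else in place. Next I check the flange height precisely, since a thin brass band shows below it.

Run:
```python
from h import *
t=grab('top')
for n in ('side','top'):
    d=load(n);P=cloud(d).reshape(-1,3);r=np.hypot(P[:,0]-.5025,P[:,1]+.165)
    q=P[(r<.012)&(P[:,2]>.155)&(P[:,2]<.175)];print(n,'top z',len(q),np.percentile(q[:,2],[25,50,75,95]).round(4),np.median(q,0).round(4)) if len(q) else print(n,0)
    q=P[(r>.0145)&(r<.0175)&(P[:,2]>.116)&(P[:,2]<.13)];print(' flange top z',len(q),np.percentile(q[:,2],[25,50,75]).round(4)) if len(q) else 0
s=load('side')
for z in (.161,.163,.165): print(z,[((proj(s,[[.5022,-.1652,zz]])[0]-[280,140])*6.67).round(0) for zz in (z,z-.042,z-.047)])
print(manip.get_state()['contact_force'])
```

```text
side top z 55 [0.161  0.1617 0.1625 0.1636] [ 0.5008 -0.1634  0.1617]
 flange top z 25 [0.1185 0.1203 0.1206]
top 0
0.161 [array([248., 184.]), array([242., 283.]), array([241., 294.])]
0.163 [array([249., 180.]), array([242., 278.]), array([242., 290.])]
0.165 [array([249., 175.]), array([243., 274.]), array([242., 285.])]
[ 0.26977085  0.30523767 -1.10557872]
```

```bash
python3 -c "
from rig import manip
print(manip.sign_off())"
```

```text
the job is handed in; nothing more can be done
None
```

The plug is locked in the gauge socket and the job is handed in, at about 28 s of the 54 s allowed; `sign_off` gave no verdict.

- **Grasp:** My first grasp held only the top 5 mm of the grip, because the real fingertips sat about 30 mm behind the nominal TCP. I put the plug back in its hole and regripped lower. After that it went in with one clear click at about 10 N.
- **Press home:** I pressed it onto the rim with about 12 N.
- **Pull:** There was about 4 mm of free play before the catch took the load. Settled, the wrist force read 13–15 N net. While trimming, the wrist peaked at about 18.5 N net.
- **Two gauges disagreed:** The needle read about 1.5–2 N higher than the wrist (16.6 N against 14.8 N). I lowered the pull until the needle read about 15.9 N and the wrist about 14 N, then held 2 s more. By both readings the pull stayed inside the 12–18 N band for over 5 s.
- **Last check:** The side camera put the plug's top at 0.1617 m. That sensor reads about 0.8 mm high, so this matches fully home at 0.161 m. The plug stood upright on the axis, the gripper was clear, and the bystanders in the final side crop looked unmoved; the slug was outside it. The top camera gave no usable reading because the arm blocked its view. I did not re-read the needle after release.

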